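# Take the padlock off the sprung hook

### The job

Take the big padlock off the hook under the stand's little shelf: with the padlock itself, not with the fingers, push the hook's sprung keeper back until the shackle clears the lip, then lift the shackle off over the tip. Set the padlock down gently, standing upright on its base on the floor of the grey key tray, and let go. Leave the tray, keys, fob and tumbler where they are.

Things in the scene. Friction and masses are not known exactly. Their poses are not given: they have to be found in the camera images.
- padlock: Long steel padlock, 0.36 to 0.57 kg, hung upright on the hook, axes as the stand's. Origin: centre of its underside (65 mm above the table at first), z up. Body 70 mm wide (x), 28 thick (y), 60 high (z). Closed shackle on top: round 9 mm bar, legs at x -18.5 and 18.5 (28 mm clear), so the body stands out 12 mm beyond them, a place to grip that keeps the shackle clear of the hand, underside of its flat top at z = 155, overall height 164.
- stand: Fixed upright steel hook stand. Origin on the table below the middle of the hook's seat; y runs along the hook's arm: -y to the tip, +y to the keeper and post. Base plate 12 mm thick, x -45 to 65, y -55 to 125 mm. Arm: 8 mm square bar at x = 0, top at z = 220. Post 14 mm square at x = 27, y = 97. Spring barrel, 18 mm square, round the arm, y 54 to 103.
- hook_seat (a point): Middle of the hook's seat, on top of the arm (stand z = 220 mm), where the shackle hangs. Axes as the stand's.
- hook_lip (a point): Middle of the top of the lip, stand (0, -3, 243) mm. The tip rises at y -16 to -8 and its lip (10 mm wide, y -16 to 10, z 235 to 243) curls back over the seat: the shackle rises only 6 mm there. Its bar's middle must go to y 15 to 33 to be lifted, pass over the lip with its underside above z 243 and the padlock's body below z 206, and is off the hook beyond y = -21.
- stand_shelf (a point): Middle of the underside of the stand's little wooden shelf, stand (0, 35, 320) mm. Shelf x -35 to 20, y -40 to 110, z 320 to 332 mm: it covers the hook from above. The stand's -x side, facing the robot, is open, so come in tilted from there.
- keeper (a joint): Sprung keeper: a plate that slides along the hook's arm and shuts the mouth behind the shackle. 0 = shut (its face at stand y = +6 mm), grows as it is pushed towards the post (stand +y), to 0.032 m at its stop. Spring 0.8 N when shut plus 40 N/m; it returns by itself.
- keeper_face (a point): Middle of the keeper's pressing face, which looks to the stand's -y. Plate 20 mm wide (x), 6 mm thick, from 14 mm below to 14 mm above the arm's top.
- tray: Grey ceramic key tray, open on top, loose, 0.9 kg, 190 mm (x) by 140 mm (y), walls 6 mm thick and 20 mm high over the table. Origin at the centre of its underside, z up. Empty.
- tray_floor (a point): Centre of the tray's inner floor, 6 mm above its underside. Axes as the tray's; the floor is 178 mm (x) by 128 mm (y).
- key_a: Loose aluminium door key, 61 mm long, 4 mm thick, lying on the table between tray and stand. Leave it.
- key_b: Second such key. Leave it.
- fob: Blue plastic fob, 75 x 40 x 9 mm, lying beyond the tray. Leave it.
- tumbler: Glass tumbler, 76 mm across the rim, 100 mm high, standing towards the back. Leave it.
Mind the look-alikes: they are no part of the job. There is more than one size of the padlock; the one meant has the size given above.

How it is judged:
On the way, in this order (a step that is already met when the one before it is completed fails the run):
1. the padlock presses the keeper back by at least 8 mm while still on the hook (value of joint keeper above 0.008 m and contact force between padlock and stand above 0.2 N and distance between padlock and hook_seat below 0.175 m), for 0.05 s.
2. the padlock is clear of the hook (distance between padlock and hook_seat above 0.2 m), for 0.1 s.
At the end, for the whole second after the job is handed in: The padlock stands released and still on its base on the tray's floor: the centre of its underside within 75 mm (tray x) and 50 mm (tray y) of the floor's centre and within 6 mm of the floor's height, upright within 7 degrees; the tray lies flat and the keeper has sprung shut (under 3 mm) (x of padlock in the frame of tray_floor between -0.075 and 0.075 m and y of padlock in the frame of tray_floor between -0.05 and 0.05 m and z of padlock in the frame of tray_floor between -0.004 and 0.006 m and angle between padlock's own z axis and vertical below 0.12 rad and angle between tray's own z axis and vertical below 0.05 rad and linear speed of padlock below 0.02 m/s and value of joint keeper below 0.003 m); the robot touches nothing.
It fails at once if the fingers push the stand or its keeper while the keeper is open (it must be pressed with the padlock) (contact force between the fingers and stand above 1.5 N and value of joint keeper above 0.006 m).
It fails at once if the padlock is let go over the tray more than 15 mm above its floor, or banged into it (over 60 N) (contact force between padlock and tray above 60 N or (contact force between padlock and the fingers below 0.1 N and horizontal distance between padlock and tray_floor below 0.12 m and z of padlock in the frame of tray_floor above 0.015 m)).
It fails at once if the tray is shoved more than 40 mm (distance of tray from where it was at the start of the episode above 0.04 m).
It fails at once if a key or the fob is moved more than 30 mm (distance of any of key_a, key_b, fob from where it was at the start of the episode above 0.03 m).
It fails at once if the tumbler is moved more than 30 mm or tipped (distance of tumbler from where it was at the start of the episode above 0.03 m or angle between tumbler's own z axis and vertical above 0.3 rad).
It also fails if it takes over 51 s, if anything falls off the work surface, if the arm or the gripper's body presses on something with over 40 N, if the wrist force passes 120 N, or if a joint passes its speed limit or range.

### The arm

A 6-joint arm with a two-finger parallel gripper is mounted at the origin on the work surface. World frame = base frame: x ahead of the robot, y to its left, z up, the work surface at z = 0. Lengths are in m, angles in rad, forces in N, time in s.
With the tool pointing down it reaches from about 0.375 to 0.9 m from the base axis. Payload 3.1 kg.
Tool frame: the origin (TCP) lies at the very end of the fingers, on their centre line; the grasp point (between the pads) lies 19 mm behind it; z points along the fingers, y is the line along which they close (so a half turn about z gives the same grasp; the last joint's range is limited). The gripper opens to 87 mm and grips with 3 to 60 N. Pads are 19 mm wide; open, the fingers measure 117 mm over their backs; the gripper's body (75 mm by 190 mm) begins 51 mm behind the grasp point.
Start: joints at [-1.423, 0.527, 1.433, -0, 1.181, -0.178], TCP at [0.2, -0.592, 0.223] pointing down, gripper open.
Joint ranges: [-3.08, 3.08], [-0.75, 2.2], [0.22, 2.44], [-1.43, 4.57], [0, 2.65], [-2.85, 2.85]. Speed limits (rad/s): [2.79, 2.79, 3.14, 3.14, 3.14, 3.14].

### API

Orientations are given as a unit quaternion [x, y, z, w].
In Python, from station import robot, cams gives the robot as it stands. The module is installed in compiled form; this text tells all that it offers.
- The arm moves only by the tool apply_moves, never from a script. Its argument "motion" is a list of rows, each an object with "delta_pos": the shift along the tool's x, y, z in m, a list of three; "twist": the turn, a rotation vector about the tool's x, y, z in rad, a list of three; "fingers": the finger opening in m, from 0 to 0.087. In form: [{"delta_pos": [tx, ty, tz], "twist": [rx, ry, rz], "fingers": fingers}, ...]. A call has 1 to 12 rows; each row shifts and turns the commanded pose from where the row before left it, along the tool's axes as they then stand; what a row does not reach is not made up. A row lasts 1/12 s, in which the tool goes at most 41.7 mm and 7.16 degrees, less where a joint would pass 70% of its speed; a pose out of reach is approached as far as the arm can. A call is refused whole if a number of a shift passes 0.0417 or a number of a turn 0.125, either way. A call with a gripper value outside its range is refused whole. The fingers move at their own pace and stop on an object; the grip force is fixed at half the most. Time passes only in rows, so rows that do not move let the fingers close. It gives the time, the measured TCP pose, the force, the opening and the grip force at its end, in the units of the state.
- robot.read_state(): the state, without advancing time (a new reading comes with each control period).
- cams.camera(name): name is "scene" or "top" or "wrist"; returns (picture, depth): 480x640x3 uint8, red, green, blue; 480x640 float32, m along the optical axis (not along the pixel's ray), 0 where there is no reading.
- cams.get_calibration(name): a dict with "K" (3x3 intrinsics, pixels), "extrinsics" (4x4, takes a point from camera to world coordinates). Camera axes: x right, y up, looking along -z (the intrinsics and any distortion apply to the point x, -y, -z); pixel columns grow to the right and rows downward; lengths in m; the calibration is good to about 2 mm. The wrist camera is an equidistant fisheye: a pixel r from the principal point sees the ray r / f radians off the axis. A picture is of the moment at which its call begins: read the wrist's pose just before it. get_calibration takes no time and is no camera call; for the wrist camera it gives the pose at the moment of the call.
- robot.hand_in(): hands the job in; it is judged then, once.
The state is a dict: "time": time; "q": joint angles; "joint_velocities": joint speeds; "joint_efforts": joint torques, N m; "position": TCP position; "tcp_rot": TCP orientation; "ft_force": force on the tool from outside, world axes, zero at the start; "torque": the same for the moment, N m; "grip_width": finger opening in m; "grip_force": force on a finger pad.
Only numpy, scipy, OpenCV 4.12 (cv2) and the standard library are available. Lean on these libraries where they do the work, as an engineer would, in place of code of your own. Each camera call takes 0.05 s, during which the arm holds its last target. There are 200 camera calls.

## Working session

There is one attempt and no reset: what is moved stays moved. The work goes in short steps, Python scripts to look and compute and a tool call to move; the robot and the scene stay as the last step left them, time stands still between calls to the robot, and variables do not carry over. Pictures are saved under pics/ and viewed, at most 10 in all, crops included, and the job is handed in when it is done.

Besides the shell and the picture viewer there is one more tool, called after "Call:" as name(argument=value, ...) on one line, values as JSON. apply_moves: Moves the arm, as the interface text tells. Its arguments: {"type":"object","properties":{"motion":{"type":"array","items":{"type":"object","properties":{"delta_pos":{"type":"array","items":{"type":"number"}},"twist":{"type":"array","items":{"type":"number"}},"fingers":{"type":"number"}}}}},"required":["motion"]}

```bash
mkdir -p pics
python3 - <<'E'
from station import robot, cams
import cv2, numpy as np
for n in ("scene","top"):
    p,d=cams.camera(n); c=cams.get_calibration(n)
    np.savez(n+".npz",p=p,d=d,K=c["K"],E=c["extrinsics"])
    cv2.imwrite(f"pics/{n}0.png",p[:,:,::-1]); print(n,c)
s=robot.read_state();print(s)
E
```

```text
scene {'K': array([[480.10966799,   0.        , 319.51516407],
       [  0.        , 480.10966799, 238.0124985 ],
       [  0.        ,   0.        ,   1.        ]]), 'extrinsics': array([[ 0.82158617, -0.48045818,  0.30684867,  0.85756817],
       [ 0.57006759,  0.68827198, -0.44866984, -0.3115293 ],
       [ 0.00437175,  0.54354542,  0.83936837,  0.92416226],
       [ 0.        ,  0.        ,  0.        ,  1.        ]])}
top {'K': array([[582.18822216,   0.        , 321.74781952],
       [  0.        , 582.18822216, 246.53262974],
       [  0.        ,   0.        ,   1.        ]]), 'extrinsics': array([[ 5.66405678e-03,  9.79431897e-01, -2.01695507e-01,
         3.51800154e-01],
       [-9.99980937e-01,  6.04352434e-03,  1.26562910e-03,
         6.69800243e-02],
       [ 2.45854922e-03,  2.01684494e-01,  9.79447457e-01,
         1.47259202e+00],
       [ 0.00000000e+00,  0.00000000e+00,  0.00000000e+00,
         1.00000000e+00]])}
{'time': 0.1, 'q': array([-1.42353119e+00,  5.28407754e-01,  1.43376780e+00,  3.32811591e-05,
        1.18138741e+00, -1.78551212e-01]), 'joint_velocities': array([ 0.00048336, -0.00073216, -0.00229404, -0.00078482, -0.00186442,
        0.00024306]), 'joint_efforts': array([ 5.24294660e-05, -4.40985525e+01, -1.77150464e+01,  6.35485305e-02,
        5.34067419e-02, -4.85454143e-05]), 'position': array([ 0.19996082, -0.5914607 ,  0.22165028]), 'tcp_rot': array([ 9.86760332e-01,  1.62182232e-01,  3.07968613e-05, -9.84795600e-04]), 'ft_force': array([-0.45862919,  0.2088407 , -0.32713794]), 'torque': array([-0.00179261, -0.03064002,  0.02402315]), 'grip_force': 0.0, 'grip_width': 0.08667140393294687}
```

View pics/scene0.png

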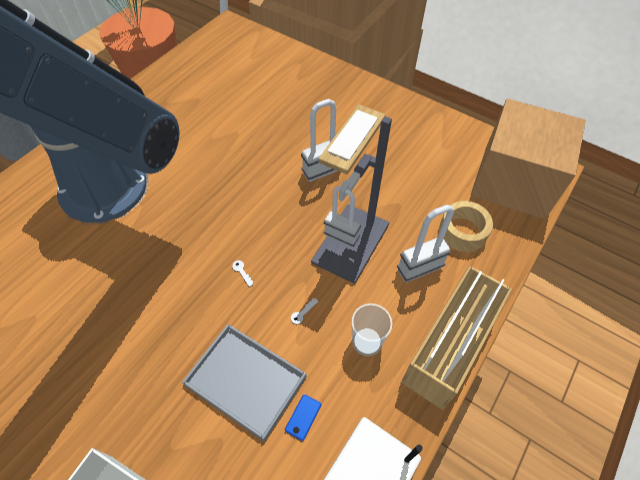

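View pics/top0.png

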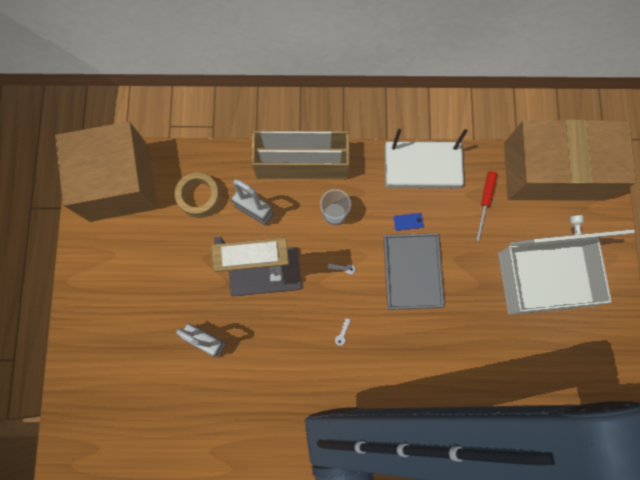

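The scene view shows the padlock hanging at about (343,215) under the shelf at (352,140). The post is at (380,180), the tray at (245,382) and a decoy padlock at (320,150). In the top view the shelf is at (250,254), the base plate at (265,272), the tray at (414,271) and decoys at (200,340) and (252,200).

```bash
cat > h.py <<'E'
import numpy as np, cv2
def cloud(n):
    z=np.load(n+".npz"); K,E,d,p=z["K"],z["E"],z["d"],z["p"]
    v,u=np.mgrid[:480,:640]
    P=np.stack([(u-K[0,2])/K[0,0]*d,-(v-K[1,2])/K[1,1]*d,-d],-1)@E[:3,:3].T+E[:3,3]
    P[d==0]=np.nan
    return p,P
def rect(P,m):
    Q=P[m][:,:2].astype(np.float32); r=cv2.minAreaRect(Q); return len(Q),np.round(r[0],4),np.round(r[1],4),round(r[2],2),np.round(np.nanmedian(P[m][:,2]),4)
E
python3 - <<'E'
from h import *
for n in("top","scene"):
    p,P=cloud(n); hsv=cv2.cvtColor(p,cv2.COLOR_RGB2HSV); Z=P[...,2]; X=P[...,0];Y=P[...,1]
    S,V=hsv[...,1],hsv[...,2]
    near=(X>.35)&(X<.85)&(Y>0.05)&(Y<.4)
    def big(m,k=3):
        m=cv2.morphologyEx(m.astype(np.uint8),cv2.MORPH_OPEN,np.ones((k,k)))
        c,l,s,ct=cv2.connectedComponentsWithStats(m)
        return l==1+np.argmax(s[1:,4]), 
    print(n)
    print("shelf",rect(P,big(near&(abs(Z-.335)<.015))[0]))
    print("plate",rect(P,big(near&(abs(Z-.012)<.008)&(V<90)&(S<110),2)[0]))
    t=(X>.3)&(X<.85)&(Y>-.3)&(Y<0.05)
    print("tray",rect(P,big(t&(Z<.035)&(Z>-.01)&(S<70)&(V<190)&(V>40))[0]))
    # tall things
    m=((X>.3)&(X<.9)&(Y>-.1)&(Y<.5)&(Z>.03)&(Z<.45)).astype(np.uint8)
    c,l,s,ct=cv2.connectedComponentsWithStats(m)
    for i in range(1,c):
        if s[i,4]>60:
            q=P[l==i]; print(np.round(ct[i]),s[i,4],np.round(q.min(0),3),np.round(q.max(0),3))
E
```

```text
top
shelf (2131, array([0.5743, 0.21  ]), array([0.0689, 0.1497]), 3.1, np.float64(0.3351))
plate (1607, array([nan, nan]), array([0., 0.]), 0.0, np.float64(0.0126))
tray (4137, array([ 0.5917, -0.1691]), array([0.191 , 0.1469]), 2.29, np.float64(0.0077))
[300. 161.] 2590 [0.834 0.001 0.03 ] [0.9   0.24  0.146]
[196. 193.] 884 [0.729 0.332 0.03 ] [0.839 0.44  0.059]
[250. 202.] 908 [0.706 0.192 0.03 ] [0.785 0.293 0.231]
[145. 194.] 190 [0.749 0.493 0.031] [0.781 0.5   0.169]
[335. 204.] 554 [ 0.705 -0.003  0.03 ] [0.78  0.07  0.108]
[251. 256.] 2382 [0.536 0.134 0.071] [0.607 0.288 0.343]
[201. 339.] 777 [0.374 0.301 0.03 ] [0.452 0.404 0.231]
scene
shelf (2325, array([0.5754, 0.2085]), array([0.0696, 0.152 ]), 5.33, np.float64(0.3336))
plate (1132, array([0.588, 0.194]), array([0.1005, 0.1484]), 8.04, np.float64(0.0116))
tray (4068, array([ 0.5847, -0.1652]), array([0.1991, 0.146 ]), 2.49, np.float64(0.0068))
[348. 163.] 5936 [0.371 0.131 0.03 ] [0.617 0.383 0.339]
[489. 170.] 636 [0.748 0.49  0.031] [0.793 0.5   0.164]
[443. 238.] 2804 [0.704 0.189 0.03 ] [0.836 0.439 0.227]
[453. 330.] 2928 [ 0.835 -0.002  0.03 ] [0.9   0.24  0.161]
[371. 326.] 1236 [ 0.702 -0.005  0.03 ] [0.777 0.071 0.103]
```

Run:
```python
from h import *
for n in("top","scene"):
    p,P=cloud(n); Z=P[...,2]; X=P[...,0];Y=P[...,1]
    hsv=cv2.cvtColor(p,cv2.COLOR_RGB2HSV);S,V=hsv[...,1],hsv[...,2]
    near=(X>.5)&(X<.65)&(Y>0.1)&(Y<.33)
    print(n,"shelf",rect(P,near&(abs(Z-.333)<.005)))
    for a in range(30,240,25):
        m=(X>.36)&(X<.5)&(Y>.28)&(Y<.42)&(Z*1000>a)&(Z*1000<=a+25)
        if m.sum()>5: print(a,m.sum(),np.round(P[m].min(0),3),np.round(P[m].max(0),3))
    print("pad")
    for a in range(45,235,15):
        m=(X>.52)&(X<.65)&(Y>.13)&(Y<.22)&(Z*1000>a)&(Z*1000<=a+15)&(V>95)&(S<60)
        if m.sum()>5: print(a,m.sum(),np.round(P[m].min(0),3),np.round(P[m].max(0),3),np.round(np.median(P[m],0),3))
p,P=cloud("scene")
cv2.imwrite("pics/crop.png",cv2.resize(p[80:300,260:480,::-1],None,fx=2.7,fy=2.7,interpolation=cv2.INTER_CUBIC))
```

```text
top shelf (1733, array([0.5751, 0.2109]), array([0.0689, 0.1513]), 3.83, np.float64(0.3343))
30 34 [0.377 0.303 0.03 ] [0.449 0.379 0.053]
55 160 [0.374 0.301 0.057] [0.452 0.404 0.08 ]
80 348 [0.379 0.304 0.08 ] [0.449 0.398 0.103]
105 20 [0.396 0.323 0.109] [0.431 0.372 0.13 ]
130 20 [0.395 0.324 0.131] [0.43  0.371 0.155]
155 15 [0.397 0.323 0.156] [0.429 0.37  0.179]
180 23 [0.395 0.323 0.18 ] [0.43  0.379 0.204]
205 155 [0.397 0.323 0.206] [0.429 0.377 0.229]
pad
105 12 [0.547 0.161 0.115] [0.583 0.189 0.12 ] [0.555 0.171 0.118]
120 122 [0.546 0.16  0.12 ] [0.583 0.189 0.133] [0.559 0.172 0.125]
210 11 [0.558 0.171 0.212] [0.563 0.178 0.223] [0.561 0.174 0.22 ]
scene shelf (2124, array([0.5745, 0.2097]), array([0.0694, 0.1536]), 4.57, np.float64(0.3342))
30 156 [0.374 0.299 0.03 ] [0.43  0.346 0.055]
55 160 [0.371 0.297 0.056] [0.42  0.383 0.08 ]
80 224 [0.377 0.303 0.08 ] [0.422 0.379 0.105]
105 77 [0.392 0.32  0.105] [0.43  0.373 0.129]
130 91 [0.394 0.321 0.13 ] [0.429 0.378 0.155]
155 102 [0.395 0.32  0.155] [0.43  0.376 0.18 ]
180 93 [0.395 0.321 0.181] [0.429 0.375 0.204]

[... 155 characters left out ...]
8 0.09 ] [0.588 0.162 0.085]
90 138 [0.549 0.157 0.09 ] [0.616 0.186 0.105] [0.588 0.162 0.097]
105 84 [0.546 0.157 0.105] [0.617 0.193 0.12 ] [0.584 0.162 0.11 ]
120 360 [0.545 0.157 0.12 ] [0.616 0.191 0.134] [0.582 0.171 0.124]
135 39 [0.558 0.168 0.135] [0.602 0.177 0.15 ] [0.566 0.172 0.143]
150 42 [0.558 0.168 0.15 ] [0.602 0.18  0.165] [0.595 0.173 0.157]
165 39 [0.559 0.168 0.166] [0.603 0.176 0.18 ] [0.594 0.173 0.173]
180 37 [0.559 0.168 0.181] [0.603 0.175 0.195] [0.595 0.172 0.188]
195 48 [0.558 0.168 0.195] [0.602 0.178 0.21 ] [0.594 0.172 0.203]
210 178 [0.558 0.158 0.21 ] [0.601 0.22  0.225] [0.582 0.183 0.222]
225 84 [0.565 0.159 0.225] [0.591 0.219 0.24 ] [0.584 0.173 0.23 ]
```

View pics/crop.png

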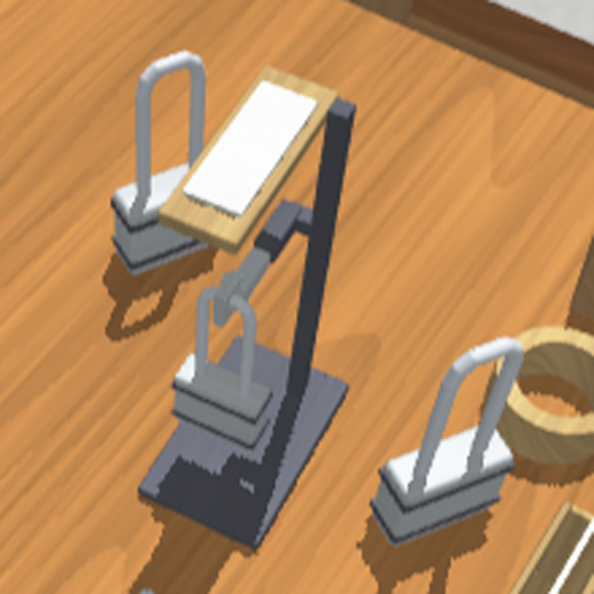

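The crop shows the padlock hanging squarely on the hook under the shelf: shackle top at about (225,300), body at (222,400). The hook's tip points left and down towards the tray, and the near side is open. I'll start moving.

Call:
apply_moves(motion=[{"delta_pos":[0.028,-0.022,-0.007],"twist":[0,0,0],"fingers":0.087},{"delta_pos":[0.028,-0.022,-0.007],"twist":[0,0,0],"fingers":0.087},{"delta_pos":[0.028,-0.022,-0.007],"twist":[0,0,0],"fingers":0.087},{"delta_pos":[0.028,-0.022,-0.007],"twist":[0,0,0],"fingers":0.087},{"delta_pos":[0.028,-0.022,-0.007],"twist":[0,0,0],"fingers":0.087},{"delta_pos":[0.028,-0.022,-0.007],"twist":[0,0,0],"fingers":0.087},{"delta_pos":[0.028,-0.022,-0.007],"twist":[0,0,0],"fingers":0.087},{"delta_pos":[0.028,-0.022,-0.007],"twist":[0,0,0],"fingers":0.087},{"delta_pos":[0.028,-0.022,-0.007],"twist":[0,0,0],"fingers":0.087},{"delta_pos":[0.028,-0.022,-0.007],"twist":[0,0,0],"fingers":0.087},{"delta_pos":[0.028,-0.022,-0.007],"twist":[0,0,0],"fingers":0.087},{"delta_pos":[0.028,-0.022,-0.007],"twist":[0,0,0],"fingers":0.087}])

```text
time: 1.1
position: [0.4343, -0.2326, 0.3066]
tcp_rot: [0.987, 0.162, -0.0, -0.0]
ft_force: [1.4, -1.3, -0.5]
grip_width: 0.0871
grip_force: 0.0
```

Call:
apply_moves(motion=[{"delta_pos":[0.028,-0.022,-0.007],"twist":[0,0,0],"fingers":0.087},{"delta_pos":[0.028,-0.022,-0.007],"twist":[0,0,0],"fingers":0.087},{"delta_pos":[0.028,-0.022,-0.007],"twist":[0,0,0],"fingers":0.087},{"delta_pos":[0.028,-0.022,-0.007],"twist":[0,0,0],"fingers":0.087},{"delta_pos":[0.028,-0.022,-0.007],"twist":[0,0,0],"fingers":0.087},{"delta_pos":[0.028,-0.022,-0.007],"twist":[0,0,0],"fingers":0.087},{"delta_pos":[0,0,0],"twist":[0,0,0],"fingers":0.087}])

```text
time: 1.68
position: [0.554, -0.0506, 0.3496]
tcp_rot: [0.986, 0.165, 0.002, -0.001]
ft_force: [0.3, -0.5, -0.1]
grip_width: 0.0871
grip_force: 0.0
```

```bash
cat > go.py <<'E'
import sys, numpy as np
from scipy.spatial.transform import Rotation as Ro
from station import robot
def tgt(psi,tilt):
    s,c=np.sin(tilt),np.cos(tilt)
    return Ro.from_euler("z",psi)*Ro.from_matrix(np.array([[c,0,s],[0,-1,0],[s,0,-c]]))
def show(pos,psi=.073,tilt=.785):
    s=robot.read_state(); R=Ro.from_quat(s["tcp_rot"]); T=tgt(psi,tilt)
    e=np.asarray(pos)-s["position"]
    print("t",round(s["time"],2),"pos",s["position"].round(4),"q",s["q"].round(3),"F",s["ft_force"].round(2),"w",round(s["grip_width"],4),round(s["grip_force"],1))
    print("world err",e.round(4),"| tool now",(R.inv().apply(e)).round(4),"| tool after turn",T.inv().apply(e).round(4),"| twist",(R.inv()*T).as_rotvec().round(4))
if __name__=="__main__": 
    a=[float(x) for x in sys.argv[1:]]; show(a[:3],*a[3:])
E
python3 go.py .4645 .164 .198
```

```text
t 1.68 pos [ 0.554  -0.0506  0.3496] q [-0.294  0.307  1.437  0.004  1.394  0.944] F [ 0.33 -0.53 -0.1 ] w 0.0871 0.0
world err [-0.0895  0.2146 -0.1516] | tool now [-0.0154 -0.2319  0.1517] | tool after turn [-0.1592 -0.2205  0.0552] | twist [-0.1029  0.7756  0.2448]
```

Call:
apply_moves(motion=[{"delta_pos":[0,0,0],"twist":[-0.0129,0.097,0.0306],"fingers":0.087},{"delta_pos":[0,0,0],"twist":[-0.0129,0.097,0.0306],"fingers":0.087},{"delta_pos":[0,0,0],"twist":[-0.0129,0.097,0.0306],"fingers":0.087},{"delta_pos":[0,0,0],"twist":[-0.0129,0.097,0.0306],"fingers":0.087},{"delta_pos":[0,0,0],"twist":[-0.0129,0.097,0.0306],"fingers":0.087},{"delta_pos":[0,0,0],"twist":[-0.0129,0.097,0.0306],"fingers":0.087},{"delta_pos":[0,0,0],"twist":[-0.0129,0.097,0.0306],"fingers":0.087},{"delta_pos":[0,0,0],"twist":[-0.0129,0.097,0.0306],"fingers":0.087},{"delta_pos":[0,0,0],"twist":[0,0,0],"fingers":0.087},{"delta_pos":[0,0,0],"twist":[0,0,0],"fingers":0.087}])

```text
time: 2.52
position: [0.5502, -0.0546, 0.3476]
tcp_rot: [0.929, 0.036, 0.369, -0.013]
ft_force: [0.2, 0.1, -0.5]
grip_width: 0.087
grip_force: 0.0
```

```bash
python3 go.py .4645 .164 .198
```

```text
t 2.52 pos [ 0.5502 -0.0546  0.3476] q [-0.527  0.075  2.006  0.824  0.558  0.362] F [ 0.21  0.09 -0.51] w 0.087 0.0
world err [-0.0857  0.2186 -0.1496] | tool now [-0.1523 -0.2249  0.0615] | tool after turn [-0.1549 -0.2243  0.0567] | twist [-0.0013  0.0291  0.0041]
```

Call:
apply_moves(motion=[{"delta_pos":[-0.0194,-0.028,0.0071],"twist":[0,0,0],"fingers":0.087},{"delta_pos":[-0.0194,-0.028,0.0071],"twist":[0,0,0],"fingers":0.087},{"delta_pos":[-0.0194,-0.028,0.0071],"twist":[0,0,0],"fingers":0.087},{"delta_pos":[-0.0194,-0.028,0.0071],"twist":[0,0,0],"fingers":0.087},{"delta_pos":[-0.0194,-0.028,0.0071],"twist":[0,0,0],"fingers":0.087},{"delta_pos":[-0.0194,-0.028,0.0071],"twist":[0,0,0],"fingers":0.087},{"delta_pos":[-0.0194,-0.028,0.0071],"twist":[0,0,0],"fingers":0.087},{"delta_pos":[-0.0194,-0.028,0.0071],"twist":[0,0.029,0],"fingers":0.087},{"delta_pos":[0,0,0],"twist":[0,0,0],"fingers":0.087},{"delta_pos":[0,0,0],"twist":[0,0,0],"fingers":0.087}])

```text
time: 3.35
position: [0.5031, 0.0927, 0.26]
tcp_rot: [0.921, 0.042, 0.386, -0.027]
ft_force: [0.1, -0.9, -0.4]
grip_width: 0.0872
grip_force: 0.0
```

```bash
python3 go.py .5705 .172 .092
python3 - <<'E'
from station import robot, cams
import cv2, numpy as np
c=cams.get_calibration("wrist"); p,d=cams.camera("wrist")
np.savez("wrist.npz",p=p,d=d,K=c["K"],E=c["extrinsics"]); cv2.imwrite("pics/w1.png",p[:,:,::-1])
E
```

```text
t 3.35 pos [0.5031 0.0927 0.26  ] q [-0.154  0.198  2.265  2.037  0.214 -0.643] F [ 0.09 -0.88 -0.41] w 0.0872 0.0
world err [ 0.0674  0.0793 -0.168 ] | tool now [-0.0682 -0.0695  0.172 ] | tool after turn [-0.0671 -0.0742  0.1704] | twist [-0.0299 -0.0089  0.006 ]
```

View pics/w1.png

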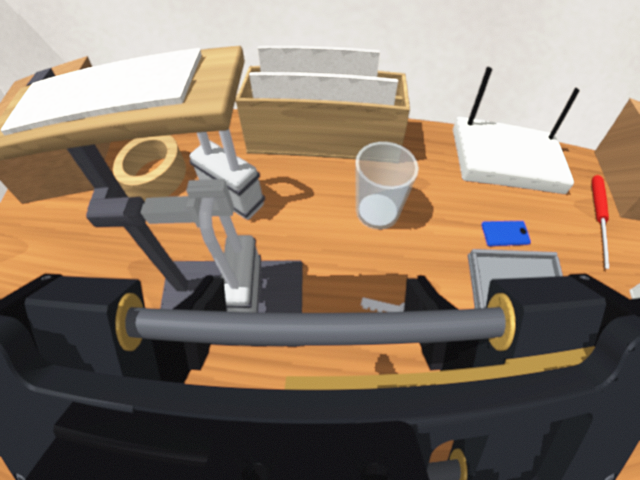

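The wrist view shows the hung padlock (shackle at about (215,230), body at (240,270)) beyond the fingers, with nothing between. The last move was slowed near the wrist singularity because q5 is small. I'll fit the kinematics from the poses so far and pick a tilt that avoids it.

```bash
cat > kin.py <<'E'
import numpy as np
from scipy.optimize import least_squares
from scipy.spatial.transform import Rotation as Ro
D=[([-1.42353,.528408,1.433768,0,1.181387,-.178551],[.19996,-.59146,.22165],[.98676,.162182,.00003,-.000985]),
([-.294,.307,1.437,.004,1.394,.944],[.554,-.0506,.3496],[.986,.165,.002,-.001]),
([-.527,.075,2.006,.824,.558,.362],[.5502,-.0546,.3476],[.929,.036,.369,-.013]),
([-.154,.198,2.265,2.037,.214,-.643],[.5031,.0927,.26],[.921,.042,.386,-.027])]
def rot(ax,a): return Ro.from_euler(ax,a)
def fk(q,P):
    d,h,L1,L2,ex,d2,Lt=P
    A=rot("z",q[0]); p=A.apply([0,0,h]); A=A*rot("y",q[1]); p=p+A.apply([0,d,L1]); A=A*rot("y",q[2]); p=p+A.apply([ex,0,L2])
    A=A*rot("z",q[3]); p=p+A.apply([0,d2,0]); A=A*rot("y",q[4]); p=p+A.apply([0,0,Lt]); A=A*rot("z",q[5]+C)
    return p,A
C=np.pi/2
def fit():
    r=least_squares(lambda P:np.concatenate([np.r_[fk(q,P)[0]-x,1e-2*(P-P0)[:0]] for q,x,_ in D]+[1e-3*(P-P0)]),P0)
    return r.x
P0=np.array([.1,.2,.45,.4,0,0,.22])
P=fit()
def ik(p,T,seed):
    lo=np.array([-3.08,-.75,.22,-1.43,0,-2.85]);hi=np.array([3.08,2.2,2.44,4.57,2.65,2.85])
    f=lambda q:(lambda r:np.r_[r[0]-p,.3*(T.inv()*r[1]).as_rotvec()])(fk(q,P))
    r=least_squares(f,np.clip(seed,lo+1e-3,hi-1e-3),bounds=(lo,hi)); return r.x,np.abs(r.fun).max()
E
python3 - <<'E'
from kin import *; from go import tgt
print(P.round(4))
for q,x,o in D:
    a,A=fk(q,P); print((a-x).round(4),(Ro.from_quat(o).inv()*A).as_rotvec().round(3))
c,s=np.cos(.073),np.sin(.073)
def W(x,y): return np.array([.581+c*x-s*y,.173+s*x+c*y])
for tilt in(.35,.5,.6,.7,.785,.9,1.05):
    T=tgt(.073,tilt); bk=T.apply([0,0,-1])
    g=np.r_[W(-24,0)*0+W(-.024,0),.105]; tcp=g-.019*bk
    gt=np.r_[.588+c*-.024,-.167,.046+.003]-.019*bk
    for nm,p in(("stand",tcp+.13*bk),("grasp",tcp),("push",tcp+[0,.024,.003]),("lift",tcp+[0,.024,.045]),("out",tcp+[0,-.08,.045]),("place",gt)):
        best=[]
        for q4 in(0,1.5,3.1):
            for q5 in (.3,1):
                q,e=ik(p,T,[0.2,.4,2,q4,q5,1-q4]); 
                if e<2e-3 and not any(np.abs(q-b).max()<.02 for b in best): best.append(q)
        print(tilt,nm,[b.round(2).tolist() for b in best])
from h import *
z=np.load("wrist.npz");K,E,d=z["K"],z["E"],z["d"];v,u=np.mgrid[:480,:640]
mx,my=(u-K[0,2])/K[0,0],(v-K[1,2])/K[1,1];th=np.hypot(mx,my);k=np.tan(th)/np.maximum(th,1e-9)
Q=np.stack([mx*k*d,-my*k*d,-d],-1)@E[:3,:3].T+E[:3,3];Q[d==0]=np.nan
for a in range(100,245,20):
    m=(Q[...,0]>.53)&(Q[...,0]<.64)&(Q[...,1]>.14)&(Q[...,1]<.2)&(Q[...,2]*1e3>a)&(Q[...,2]*1e3<a+20)
    if m.sum()>5: print(a,m.sum(),Q[m].min(0).round(3),Q[m].max(0).round(3))
E
```

```text
[1.108e-01 2.748e-01 5.873e-01 3.919e-01 1.138e-01 1.000e-04 3.054e-01]
[-0.0001  0.      0.0002] [ 0. -0. -0.]
[ 0.0001  0.     -0.0001] [-0.     0.001 -0.   ]
[-0.0001  0.0001 -0.0002] [ 0.001 -0.001 -0.   ]
[ 0.0001 -0.0001  0.0001] [-0.    -0.    -0.001]
0.35 stand [[0.12, 0.34, 1.9, -0.03, 0.55, 1.64]]
0.35 grasp [[0.11, 0.61, 1.9, -0.05, 0.28, 1.66]]
0.35 push [[0.16, 0.61, 1.88, -0.1, 0.31, 1.75]]
0.35 lift [[0.16, 0.53, 1.85, -0.08, 0.41, 1.73]]
0.35 out [[-0.06, 0.5, 1.93, 0.12, 0.37, 1.33]]
0.35 place [[-0.58, 0.72, 1.9, 0.74, 0.32, 0.23]]
0.5 stand [[0.12, 0.32, 2.06, -0.09, 0.27, 1.71]]
0.5 grasp [[0.12, 0.62, 2.0, -0.84, 0.03, 2.45]]
0.5 push [[0.17, 0.62, 1.98, -0.79, 0.07, 2.45]]
0.5 lift [[0.17, 0.53, 1.96, -0.29, 0.16, 1.95]]
0.5 out [[-0.07, 0.51, 2.03, 0.57, 0.13, 0.88]]
0.5 place [[-0.63, 0.75, 1.99, 1.54, 0.32, -0.61]]
0.6 stand [[0.13, 0.33, 2.16, -0.56, 0.06, 2.18]]
0.6 grasp [[0.12, 0.64, 2.07, 3.3, 0.17, -1.69]]
0.6 push [[0.18, 0.64, 2.04, 3.55, 0.15, -1.88]]
0.6 lift [[0.18, 0.54, 2.02, 4.36, 0.06, -2.7]]
0.6 out [[-0.08, 0.52, 2.1, 2.31, 0.12, -0.87]]
0.6 
[... 889 characters left out ...]

0.9 place [[-0.78, 0.94, 2.18, 2.27, 0.88, -1.55]]
1.05 stand []
1.05 grasp [[0.13, 0.92, 2.29, 3.2, 1.12, -1.57]]
1.05 push [[0.2, 0.9, 2.26, 3.27, 1.07, -1.57]]
1.05 lift [[0.2, 0.78, 2.26, 3.28, 0.95, -1.59]]
1.05 out [[-0.12, 0.81, 2.37, 2.95, 1.08, -1.58]]
1.05 place [[-0.84, 1.05, 2.21, 2.28, 1.13, -1.68]]
100 496 [0.543 0.157 0.1  ] [0.616 0.181 0.12 ]
120 1512 [0.544 0.158 0.12 ] [0.614 0.192 0.14 ]
140 231 [0.556 0.169 0.14 ] [0.599 0.181 0.16 ]
160 283 [0.556 0.169 0.16 ] [0.6   0.181 0.18 ]
180 217 [0.555 0.169 0.18 ] [0.597 0.182 0.2  ]
200 626 [0.555 0.159 0.2  ] [0.593 0.2   0.22 ]
220 1232 [0.558 0.159 0.22 ] [0.585 0.2   0.24 ]
240 497 [0.573 0.159 0.24 ] [0.585 0.185 0.244]
```

Call:
apply_moves(motion=[{"delta_pos":[-0.0085,-0.009,0.003],"twist":[-0.004,0,0],"fingers":0.087},{"delta_pos":[-0.0085,-0.009,0.003],"twist":[-0.004,0,0],"fingers":0.087},{"delta_pos":[-0.0085,-0.009,0.003],"twist":[-0.004,0,0],"fingers":0.087},{"delta_pos":[-0.0085,-0.009,0.003],"twist":[-0.004,0,0],"fingers":0.087},{"delta_pos":[-0.0085,-0.009,0.003],"twist":[-0.004,0,0],"fingers":0.087},{"delta_pos":[-0.0085,-0.009,0.003],"twist":[-0.004,0,0],"fingers":0.087},{"delta_pos":[-0.0085,-0.009,0.003],"twist":[-0.004,0,0],"fingers":0.087},{"delta_pos":[-0.0085,-0.009,0.003],"twist":[-0.002,0,0],"fingers":0.087},{"delta_pos":[0,0,0],"twist":[0,0,0],"fingers":0.087},{"delta_pos":[0,0,0],"twist":[0,0,0],"fingers":0.087}])

```text
time: 4.23
position: [0.4688, 0.1584, 0.1998]
tcp_rot: [0.921, 0.036, 0.387, -0.015]
ft_force: [0.2, -0.1, 0.5]
grip_width: 0.0872
grip_force: 0.0
```

```bash
python3 go.py .5695 .1737 .0916
```

```text
t 4.23 pos [0.4688 0.1584 0.1998] q [ 0.116  0.385  2.362  3.209  0.402 -1.607] F [ 0.24 -0.13  0.53] w 0.0872 0.0
world err [ 0.1007  0.0153 -0.1082] | tool now [-0.0062 -0.0073  0.1483] | tool after turn [-0.0046 -0.0079  0.1483] | twist [-0.0045 -0.0105  0.0042]
```

Call:
apply_moves(motion=[{"delta_pos":[-0.0012,-0.0019,0.0],"twist":[-0.001,-0.0025,0.001],"fingers":0.087},{"delta_pos":[-0.0012,-0.0019,0.01],"twist":[-0.001,-0.0025,0.001],"fingers":0.087},{"delta_pos":[-0.0012,-0.0019,0.0145],"twist":[-0.001,-0.0025,0.001],"fingers":0.087},{"delta_pos":[-0.0012,-0.0019,0.0145],"twist":[-0.001,-0.0025,0.001],"fingers":0.087},{"delta_pos":[0,0,0.0145],"twist":[0,0,0],"fingers":0.087},{"delta_pos":[0,0,0.0145],"twist":[0,0,0],"fingers":0.087},{"delta_pos":[0,0,0.0145],"twist":[0,0,0],"fingers":0.087},{"delta_pos":[0,0,0.0145],"twist":[0,0,0],"fingers":0.087},{"delta_pos":[0,0,0.0145],"twist":[0,0,0],"fingers":0.087},{"delta_pos":[0,0,0.0145],"twist":[0,0,0],"fingers":0.087},{"delta_pos":[0,0,0.0145],"twist":[0,0,0],"fingers":0.087},{"delta_pos":[0,0,0.0075],"twist":[0,0,0],"fingers":0.087}])

```text
time: 5.23
position: [0.5707, 0.1721, 0.0915]
tcp_rot: [0.923, 0.033, 0.383, -0.014]
ft_force: [0.1, -0.8, 0.2]
grip_width: 0.087
grip_force: 0.0
```

Call:
apply_moves(motion=[{"delta_pos":[0,0,0],"twist":[0,0,0],"fingers":0.087},{"delta_pos":[0,0,0],"twist":[0,0,0],"fingers":0.087}])

```text
time: 5.4
position: [0.5684, 0.1722, 0.0917]
tcp_rot: [0.923, 0.033, 0.382, -0.013]
ft_force: [-1.2, -0.6, -0.7]
grip_width: 0.0868
grip_force: 0.0
```

```bash
python3 go.py .5695 .1737 .0916
python3 - <<'E'
from station import robot, cams
import cv2
p,d=cams.camera("wrist"); cv2.imwrite("pics/w2.png",p[:,:,::-1])
E
```

```text
t 5.4 pos [0.5684 0.1722 0.0917] q [ 0.127  0.722  2.181  3.218  0.547 -1.597] F [-1.19 -0.63 -0.67] w 0.0868 0.0
world err [ 0.0011  0.0015 -0.0001] | tool now [ 0.0008 -0.0014  0.0009] | tool after turn [ 0.0008 -0.0014  0.0009] | twist [ 0.0016  0.0003 -0.001 ]
```

View pics/w2.png

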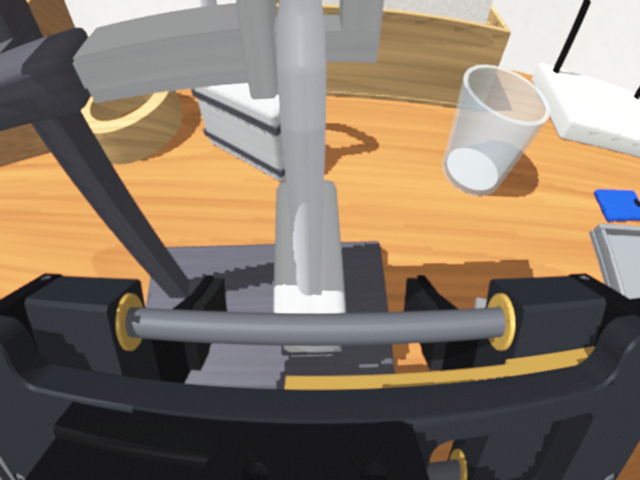

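The body at about (312,315) sits centred between the fingers and the shackle is clear of the hand. I'll close.

Call:
apply_moves(motion=[{"delta_pos":[0,-0.0007,0],"twist":[0,0,0],"fingers":0.05},{"delta_pos":[0,0,0],"twist":[0,0,0],"fingers":0.035},{"delta_pos":[0,0,0],"twist":[0,0,0],"fingers":0.02},{"delta_pos":[0,0,0],"twist":[0,0,0],"fingers":0.02},{"delta_pos":[0,0,0],"twist":[0,0,0],"fingers":0.02},{"delta_pos":[0,0,0],"twist":[0,0,0],"fingers":0.02},{"delta_pos":[0,0,0],"twist":[0,0,0],"fingers":0.02},{"delta_pos":[0,0,0],"twist":[0,0,0],"fingers":0.02}])

```text
time: 6.12
position: [0.5679, 0.1733, 0.0913]
tcp_rot: [0.924, 0.033, 0.382, -0.013]
ft_force: [-0.0, -0.9, 0.4]
grip_width: 0.0416
grip_force: 0.0
```

```bash
python3 go.py .5695 .1737 .0916
```

```text
t 6.12 pos [0.5679 0.1733 0.0913] q [ 0.13   0.723  2.181  3.221  0.547 -1.598] F [-0.05 -0.86  0.35] w 0.0416 0.0
world err [0.0016 0.0004 0.0003] | tool now [ 0.0013 -0.0003  0.0009] | tool after turn [ 0.0013 -0.0003  0.0009] | twist [ 0.0014  0.001  -0.0003]
```

Call:
apply_moves(motion=[{"delta_pos":[0,0,0],"twist":[0,0,0],"fingers":0.02},{"delta_pos":[0,0,0],"twist":[0,0,0],"fingers":0.02},{"delta_pos":[0,0,0],"twist":[0,0,0],"fingers":0.02},{"delta_pos":[0,0,0],"twist":[0,0,0],"fingers":0.02},{"delta_pos":[0,0,0],"twist":[0,0,0],"fingers":0.02},{"delta_pos":[0,0,0],"twist":[0,0,0],"fingers":0.02}])

```text
time: 6.62
position: [0.5678, 0.1731, 0.0912]
tcp_rot: [0.924, 0.033, 0.382, -0.013]
ft_force: [-1.7, -1.5, -0.4]
grip_width: 0.0279
grip_force: 29.7
```

```bash
python3 go.py .5695 .1737 .0916
```

```text
t 6.62 pos [0.5678 0.1731 0.0912] q [ 0.13   0.723  2.181  3.222  0.547 -1.598] F [-1.67 -1.52 -0.36] w 0.0279 29.7
world err [0.0017 0.0006 0.0004] | tool now [ 0.0016 -0.0005  0.0009] | tool after turn [ 0.0016 -0.0005  0.0009] | twist [ 0.0017  0.0015 -0.001 ]
```

Call:
apply_moves(motion=[{"delta_pos":[0.0012,0,-0.0012],"twist":[0,0,0],"fingers":0.02},{"delta_pos":[0.0013,0,-0.0013],"twist":[0,0,0],"fingers":0.02},{"delta_pos":[0,0,0],"twist":[0,0,0],"fingers":0.02},{"delta_pos":[0,0,0],"twist":[0,0,0],"fingers":0.02}])

```text
time: 6.95
position: [0.5674, 0.1734, 0.0943]
tcp_rot: [0.924, 0.034, 0.381, -0.013]
ft_force: [0.2, 0.6, -4.5]
grip_width: 0.0277
grip_force: 29.7
```

Call:
apply_moves(motion=[{"delta_pos":[0,-0.003,0],"twist":[0,0,0],"fingers":0.02},{"delta_pos":[0,-0.003,0],"twist":[0,0,0],"fingers":0.02},{"delta_pos":[0,-0.003,0],"twist":[0,0,0],"fingers":0.02},{"delta_pos":[0,-0.003,0],"twist":[0,0,0],"fingers":0.02},{"delta_pos":[0,-0.003,0],"twist":[0,0,0],"fingers":0.02},{"delta_pos":[0,-0.003,0],"twist":[0,0,0],"fingers":0.02},{"delta_pos":[0,-0.003,0],"twist":[0,0,0],"fingers":0.02},{"delta_pos":[0,-0.003,0],"twist":[0,0,0],"fingers":0.02},{"delta_pos":[0,0,0],"twist":[0,0,0],"fingers":0.02},{"delta_pos":[0,0,0],"twist":[0,0,0],"fingers":0.02}])

```text
time: 7.78
position: [0.5661, 0.1975, 0.0948]
tcp_rot: [0.924, 0.033, 0.382, -0.013]
ft_force: [-0.9, -1.3, -5.2]
grip_width: 0.0276
grip_force: 29.7
```

```bash
python3 go.py .5661 .197 .0947
python3 - <<'E'
from station import robot, cams
import cv2, numpy as np
p,d=cams.camera("scene"); cv2.imwrite("pics/s2.png",cv2.resize(p[80:280,280:460,::-1],None,fx=3,fy=3,interpolation=cv2.INTER_CUBIC))
c=cams.get_calibration("wrist"); p,d=cams.camera("wrist"); 
im=np.vstack([p[:300,:,::-1]]); cv2.imwrite("pics/w3.png",im)
E
```

```text
t 7.78 pos [0.5661 0.1975 0.0948] q [ 0.194  0.713  2.158  3.318  0.516 -1.638] F [-0.86 -1.33 -5.19] w 0.0276 29.7
world err [-0.     -0.0005 -0.0001] | tool now [-0.0001  0.0005  0.    ] | tool after turn [-0.0001  0.0005  0.    ] | twist [ 0.0012  0.0011 -0.0003]
```

View pics/s2.png

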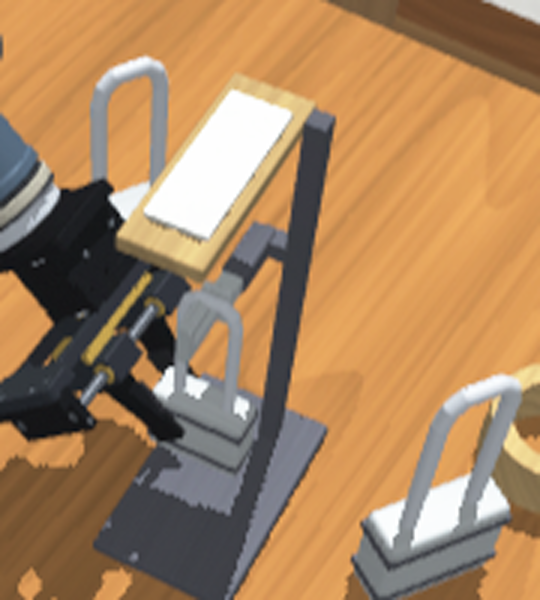

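View pics/w3.png

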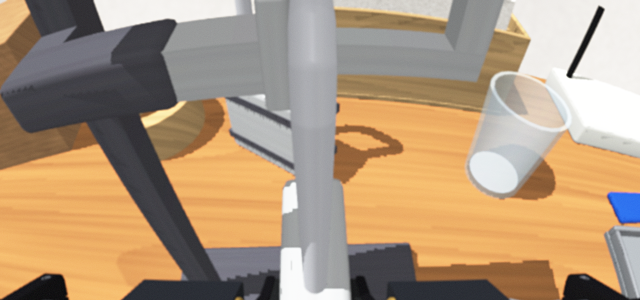

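The shackle has pressed the keeper back: the plate is at (273,60) behind the bar at (310,60), and the tip is at (470,40), well clear. I'll lift straight up.

Call:
apply_moves(motion=[{"delta_pos":[0.003,0,-0.003],"twist":[0,0,0],"fingers":0.02},{"delta_pos":[0.003,0,-0.003],"twist":[0,0,0],"fingers":0.02},{"delta_pos":[0.003,0,-0.003],"twist":[0,0,0],"fingers":0.02},{"delta_pos":[0.003,0,-0.003],"twist":[0,0,0],"fingers":0.02},{"delta_pos":[0.003,0,-0.003],"twist":[0,0,0],"fingers":0.02},{"delta_pos":[0.003,0,-0.003],"twist":[0,0,0],"fingers":0.02},{"delta_pos":[0.003,0,-0.003],"twist":[0,0,0],"fingers":0.02},{"delta_pos":[0.003,0,-0.003],"twist":[0,0,0],"fingers":0.02},{"delta_pos":[0.003,0,-0.003],"twist":[0,0,0],"fingers":0.02},{"delta_pos":[0.003,0,-0.003],"twist":[0,0,0],"fingers":0.02},{"delta_pos":[0,0,0],"twist":[0,0,0],"fingers":0.02}])

```text
time: 8.8
position: [0.5667, 0.1974, 0.1385]
tcp_rot: [0.923, 0.033, 0.383, -0.013]
ft_force: [0.1, -0.9, -4.5]
grip_width: 0.0281
grip_force: 29.8
```

```bash
python3 go.py .5661 .197 .137
python3 - <<'E'
from station import robot, cams
import cv2, numpy as np
p,d=cams.camera("wrist"); cv2.imwrite("pics/w4.png",p[:300,:,::-1])
E
```

```text
t 8.8 pos [0.5667 0.1974 0.1385] q [ 0.194  0.6    2.141  3.37   0.391 -1.697] F [ 0.12 -0.92 -4.45] w 0.0281 29.8
world err [-0.0006 -0.0004 -0.0015] | tool now [-0.0015  0.0003  0.0006] | tool after turn [-0.0015  0.0003  0.0006] | twist [ 0.0012 -0.0011 -0.0004]
```

View pics/w4.png

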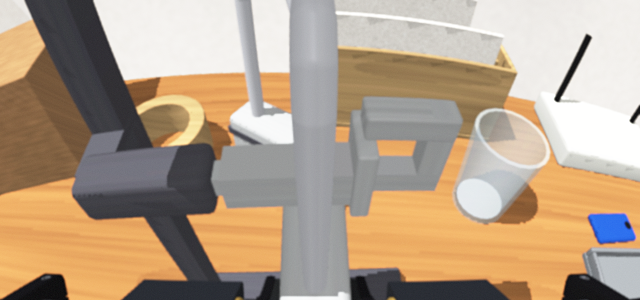

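Now the keeper is shut again (plate at (360,160)) and the shackle is above the lip (410,115). I'll carry it out over the tip to the tray.

Call:
apply_moves(motion=[{"delta_pos":[0,0.008,0],"twist":[0,0,0],"fingers":0.02},{"delta_pos":[0,0.015,0],"twist":[0,0,0],"fingers":0.02},{"delta_pos":[0,0.018,0],"twist":[0,0,0],"fingers":0.02},{"delta_pos":[0,0.02,0],"twist":[0,0,0],"fingers":0.02},{"delta_pos":[0,0.02,0],"twist":[0,0,0],"fingers":0.02},{"delta_pos":[0,0.02,0],"twist":[0,0,0],"fingers":0.02},{"delta_pos":[0,0.02,0],"twist":[0,0,0],"fingers":0.02},{"delta_pos":[-0.002,0.02,-0.002],"twist":[0,0,0],"fingers":0.02},{"delta_pos":[-0.002,0.02,-0.002],"twist":[0,0,0],"fingers":0.02},{"delta_pos":[-0.002,0.02,-0.002],"twist":[0,0,0],"fingers":0.02},{"delta_pos":[-0.002,0.02,-0.002],"twist":[0,0,0],"fingers":0.02},{"delta_pos":[-0.002,0.02,-0.002],"twist":[0,0,0],"fingers":0.02}])

```text
time: 9.85
position: [0.568, -0.0251, 0.1372]
tcp_rot: [0.924, 0.034, 0.382, -0.013]
ft_force: [0.4, -0.0, -5.0]
grip_width: 0.0279
grip_force: 29.8
```

Call:
apply_moves(motion=[{"delta_pos":[-0.002,0.02,-0.002],"twist":[0,0,0],"fingers":0.02},{"delta_pos":[0,0.02,0],"twist":[0,0,0],"fingers":0.02},{"delta_pos":[0,0.02,0],"twist":[0,0,0],"fingers":0.02},{"delta_pos":[0,0.02,0],"twist":[0,0,0],"fingers":0.02},{"delta_pos":[0,0.02,0],"twist":[0,0,0],"fingers":0.02},{"delta_pos":[0,0.02,0],"twist":[0,0,0],"fingers":0.02},{"delta_pos":[0,0.02,0],"twist":[0,0,0],"fingers":0.02},{"delta_pos":[0,0.006,0],"twist":[0,0,0],"fingers":0.02},{"delta_pos":[0,0,0],"twist":[0,0,0],"fingers":0.02},{"delta_pos":[0,0,0],"twist":[0,0,0],"fingers":0.02}])

```text
time: 10.68
position: [0.5754, -0.1694, 0.1374]
tcp_rot: [0.924, 0.034, 0.382, -0.014]
ft_force: [0.0, 1.1, -4.9]
grip_width: 0.0277
grip_force: 29.8
```

```bash
python3 go.py .576 -.168 .0322
python3 - <<'E'
from station import robot, cams
from h import *
for n in("top","scene"):
    p,d=cams.camera(n); c=cams.get_calibration(n); np.savez(n+"2.npz",p=p,d=d,K=c["K"],E=c["extrinsics"])
    p,P=cloud(n+"2"); hsv=cv2.cvtColor(p,cv2.COLOR_RGB2HSV);S,V=hsv[...,1],hsv[...,2];X,Y,Z=np.moveaxis(P,-1,0)
    for a in range(90,290,20):
        m=(X>.53)&(X<.66)&(abs(Y+.166)<.06)&(Z*1e3>a)&(Z*1e3<=a+20)&(V>95)&(S<60)
        if m.sum()>5: print(n,a,m.sum(),P[m].min(0).round(3),P[m].max(0).round(3))
cv2.imwrite("pics/s3.png",p[150:480,80:480,::-1])
E
```

```text
t 10.68 pos [ 0.5754 -0.1694  0.1374] q [-0.752  0.605  2.118  1.851  0.57  -0.984] F [ 0.    1.11 -4.95] w 0.0277 29.8
world err [ 0.0006  0.0014 -0.1052] | tool now [-0.0738 -0.0013  0.075 ] | tool after turn [-0.0738 -0.0013  0.0749] | twist [ 0.0002  0.0011 -0.    ]
top 110 19 [ 0.591 -0.154  0.114] [ 0.624 -0.15   0.129]
top 130 22 [ 0.582 -0.154  0.131] [ 0.62  -0.146  0.149]
top 150 123 [ 0.556 -0.183  0.15 ] [ 0.627 -0.15   0.17 ]
top 170 210 [ 0.555 -0.182  0.17 ] [ 0.623 -0.151  0.188]
top 190 19 [ 0.567 -0.171  0.191] [ 0.609 -0.161  0.21 ]
top 210 35 [ 0.532 -0.168  0.21 ] [ 0.608 -0.107  0.228]
top 230 20 [ 0.566 -0.169  0.23 ] [ 0.61  -0.161  0.25 ]
top 250 33 [ 0.567 -0.172  0.25 ] [ 0.611 -0.161  0.27 ]
top 270 64 [ 0.57  -0.173  0.27 ] [ 0.606 -0.161  0.282]
scene 110 68 [ 0.579 -0.183  0.113] [ 0.624 -0.151  0.13 ]
scene 130 109 [ 0.581 -0.183  0.13 ] [ 0.623 -0.153  0.15 ]
scene 150 336 [ 0.552 -0.184  0.15 ] [ 0.624 -0.15   0.17 ]
scene 170 357 [ 0.538 -0.184  0.17 ] [ 0.623 -0.142  0.19 ]
scene 190 62 [ 0.534 -0.174  0.191] [ 0.611 -0.15   0.21 ]
scene 210 201 [ 0.53  -0.225  0.21 ] [ 0.611 -0.106  0.23 ]
scene 230 60 [ 0.569 -0.174  0.231] [ 0.611 -0.163  0.25 ]
scene 250 87 [ 0.568 -0.174  0.25 ] [ 0.61  -0.163  0.27 ]
scene 270 116 [ 0.57  -0.173  0.27 ] [ 0.602 -0.163  0.276]
```

View pics/s3.png

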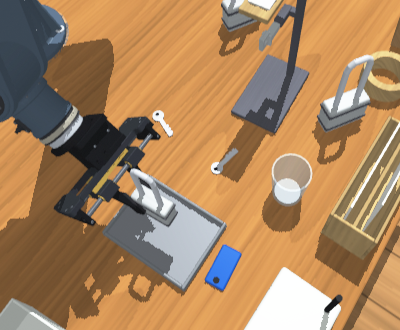

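The padlock hangs upright over the tray's centre (about (160,205) in the crop), and the stand and keys are untouched. I'll lower it.

Call:
apply_moves(motion=[{"delta_pos":[-0.004,0,0.004],"twist":[0,0,0],"fingers":0.02},{"delta_pos":[-0.007,0,0.007],"twist":[0,0,0],"fingers":0.02},{"delta_pos":[-0.008,0,0.008],"twist":[0,0,0],"fingers":0.02},{"delta_pos":[-0.008,0,0.008],"twist":[0,0,0],"fingers":0.02},{"delta_pos":[-0.008,0,0.008],"twist":[0,0,0],"fingers":0.02},{"delta_pos":[-0.008,0,0.008],"twist":[0,0,0],"fingers":0.02},{"delta_pos":[-0.008,0,0.008],"twist":[0,0,0],"fingers":0.02},{"delta_pos":[-0.006,0,0.006],"twist":[0,0,0],"fingers":0.02},{"delta_pos":[-0.005,0,0.005],"twist":[0,0,0],"fingers":0.02},{"delta_pos":[-0.003,0,0.003],"twist":[0,0,0],"fingers":0.02},{"delta_pos":[-0.002,0,0.002],"twist":[0,0,0],"fingers":0.02},{"delta_pos":[0,0,0],"twist":[0,0,0],"fingers":0.02}])

```text
time: 11.78
position: [0.5755, -0.1696, 0.0424]
tcp_rot: [0.924, 0.033, 0.382, -0.014]
ft_force: [-0.7, 0.0, -4.9]
grip_width: 0.0277
grip_force: 29.8
```

```bash
python3 go.py .576 -.168 .0322
```

```text
t 11.78 pos [ 0.5755 -0.1696  0.0424] q [-0.752  0.847  2.136  2.18   0.684 -1.387] F [-0.66  0.01 -4.91] w 0.0277 29.8
world err [ 0.0005  0.0016 -0.0102] | tool now [-0.0068 -0.0016  0.0076] | tool after turn [-0.0068 -0.0016  0.0076] | twist [ 0.0007  0.0015 -0.0004]
```

Next 9 mm slowly, then I'll watch the force.

Call:
apply_moves(motion=[{"delta_pos":[-0.001,0,0.001],"twist":[0,0,0],"fingers":0.02},{"delta_pos":[-0.001,0,0.001],"twist":[0,0,0],"fingers":0.02},{"delta_pos":[-0.001,0,0.001],"twist":[0,0,0],"fingers":0.02},{"delta_pos":[-0.001,0,0.001],"twist":[0,0,0],"fingers":0.02},{"delta_pos":[-0.001,0,0.001],"twist":[0,0,0],"fingers":0.02},{"delta_pos":[-0.0007,0,0.0007],"twist":[0,0,0],"fingers":0.02},{"delta_pos":[-0.0007,0,0.0007],"twist":[0,0,0],"fingers":0.02},{"delta_pos":[0,0,0],"twist":[0,0,0],"fingers":0.02}])

```text
time: 12.45
position: [0.5755, -0.1701, 0.0335]
tcp_rot: [0.924, 0.033, 0.382, -0.013]
ft_force: [-0.2, 0.7, -5.0]
grip_width: 0.0278
grip_force: 29.8
```

```bash
python3 go.py .576 -.168 .0322
```

```text
t 12.45 pos [ 0.5755 -0.1701  0.0335] q [-0.753  0.87   2.135  2.202  0.696 -1.415] F [-0.24  0.68 -4.96] w 0.0278 29.8
world err [ 0.0005  0.0021 -0.0013] | tool now [-0.0005 -0.0021  0.0014] | tool after turn [-0.0005 -0.0021  0.0014] | twist [ 0.0014  0.0012 -0.0005]
```

Call:
apply_moves(motion=[{"delta_pos":[-0.0004,0,0.0004],"twist":[0,0,0],"fingers":0.02},{"delta_pos":[-0.0004,0,0.0004],"twist":[0,0,0],"fingers":0.02},{"delta_pos":[-0.0004,0,0.0004],"twist":[0,0,0],"fingers":0.02},{"delta_pos":[0,0,0],"twist":[0,0,0],"fingers":0.02}])

```text
time: 12.78
position: [0.5757, -0.1702, 0.0327]
tcp_rot: [0.923, 0.033, 0.383, -0.013]
ft_force: [-1.5, -0.5, 0.1]
grip_width: 0.0277
grip_force: 29.8
```

The weight is off the gripper, so the padlock stands on the floor. I'll open and back out along the tool axis.

Call:
apply_moves(motion=[{"delta_pos":[0,0,0],"twist":[0,0,0],"fingers":0.032},{"delta_pos":[0,0,0],"twist":[0,0,0],"fingers":0.036},{"delta_pos":[0,0,0],"twist":[0,0,0],"fingers":0.06},{"delta_pos":[0,0,0],"twist":[0,0,0],"fingers":0.087},{"delta_pos":[0,0,0],"twist":[0,0,0],"fingers":0.087},{"delta_pos":[0,0,0],"twist":[0,0,0],"fingers":0.087},{"delta_pos":[0,0,0],"twist":[0,0,0],"fingers":0.087},{"delta_pos":[0,0,0],"twist":[0,0,0],"fingers":0.087},{"delta_pos":[0,0,0],"twist":[0,0,0],"fingers":0.087},{"delta_pos":[0,0,0],"twist":[0,0,0],"fingers":0.087}])

```text
time: 13.62
position: [0.5756, -0.1701, 0.0321]
tcp_rot: [0.924, 0.033, 0.382, -0.013]
ft_force: [-0.1, -0.1, -0.1]
grip_width: 0.0808
grip_force: 0.0
```

Call:
apply_moves(motion=[{"delta_pos":[0,0,-0.004],"twist":[0,0,0],"fingers":0.087},{"delta_pos":[0,0,-0.01],"twist":[0,0,0],"fingers":0.087},{"delta_pos":[0,0,-0.015],"twist":[0,0,0],"fingers":0.087},{"delta_pos":[0,0,-0.015],"twist":[0,0,0],"fingers":0.087},{"delta_pos":[0,0,-0.015],"twist":[0,0,0],"fingers":0.087},{"delta_pos":[0,0,-0.015],"twist":[0,0,0],"fingers":0.087},{"delta_pos":[0,0,-0.015],"twist":[0,0,0],"fingers":0.087},{"delta_pos":[0,0,-0.015],"twist":[0,0,0],"fingers":0.087},{"delta_pos":[0,0,0],"twist":[0,0,0],"fingers":0.087},{"delta_pos":[0,0,0],"twist":[0,0,0],"fingers":0.087}])

```text
time: 14.45
position: [0.5016, -0.1758, 0.1067]
tcp_rot: [0.923, 0.033, 0.382, -0.013]
ft_force: [0.1, -0.1, -0.4]
grip_width: 0.087
grip_force: 0.0
```

```bash
python3 go.py .576 -.168 .0322
python3 - <<'E'
from station import robot, cams
import cv2
p,d=cams.camera("scene"); cv2.imwrite("pics/s4.png",p[150:480,80:480,::-1])
E
```

```text
t 14.45 pos [ 0.5016 -0.1758  0.1067] q [-0.916  0.689  2.288  2.001  0.704 -1.361] F [ 0.05 -0.14 -0.39] w 0.087 0.0
world err [ 0.0744  0.0078 -0.0745] | tool now [ 0.0002 -0.0027  0.1056] | tool after turn [ 0.0002 -0.0023  0.1056] | twist [ 0.0033  0.0004 -0.001 ]
```

View pics/s4.png

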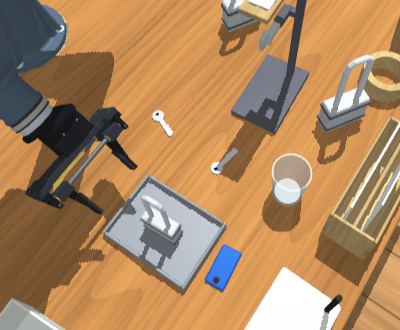

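The padlock stands upright in the middle of the tray at about (160,220), the hand is clear, and nothing else has moved.

```bash
python3 -c "
from station import robot
print(robot.hand_in())"
```

```text
the job is handed in; nothing more can be done
None
```

I handed the job in at about 14.5 s: the padlock came off the hook by pushing the keeper back with its shackle and stands upright, released, near the middle of the tray. The last picture shows nothing else moved; the hand-in returned no verdict.

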